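# Make up a sampling kit and a fixture kit

## Robot

A 7-joint arm with a two-finger parallel gripper is mounted at the origin on a cart in front of the work surface, level with it; the furniture and walls round the work are solid. World frame = base frame: x ahead of the robot, y to its left, z up, the work surface at z = 0. Lengths are in m, angles in degrees, forces in N, time in s.
With the tool pointing down it reaches from about 0.425 to 0.875 m from the base axis. Payload 4.7 kg.
Tool frame: the origin (TCP) lies midway between the tips of the shut fingers; the grasp point (between the pads) lies 19 mm behind it (env.grip_point_offset is the distance from the TCP to the grasp point, in m); z points along the fingers, y is the line along which they close (so a half turn about z gives the same grasp; the last joint's range is limited). The gripper opens to 87 mm and grips with 3 to 60 N. Pads are 19 mm wide; open, the fingers measure 117 mm over their backs; the gripper's body (75 mm by 190 mm) begins 51 mm behind the grasp point.
Start: joints at [0.808, 18.392, -4.016, 83.108, 1.295, 78.541, -3.26], TCP at [0.65, -0, 0.223] pointing down, gripper open.
Joint ranges: [-163.93, 163.93], [-17.29, 119.83], [-79.2, 71.16], [3.27, 140.29], [-89.18, 269.18], [5.43, 117.66], [-154.24, 154.24]. Speed limits (degrees/s): [147.25, 147.25, 180, 180, 180, 180, 180].

## Interface

Orientations are given as [roll, pitch, yaw] about the fixed x, y, z axes, in that order (R = Rz(yaw) Ry(pitch) Rx(roll)).
In Python, from cell import env gives the robot as it stands.
- The arm moves only by the shell command python3 -m jog 'ROWS' [FORCE]. ROWS is JSON, a list of rows, each a list of 7 numbers: the shift along the tool's x, y, z in m, then the turn, a rotation vector about the tool's x, y, z in rad, then the finger opening in m, from 0 to 0.087. A call has 1 to 12 rows; each row shifts and turns the commanded pose from where the row before left it, along the tool's axes as they then stand; what a row does not reach is not made up. A row lasts 1/12 s, in which the tool goes at most 41.7 mm and 7.16 degrees, less where a joint would pass 70% of its speed; a pose out of reach is approached as far as the arm can. A call is refused whole if a number of a shift passes 0.0417 or a number of a turn 0.125, either way. A call with a gripper value outside its range is refused whole. The fingers move at their own pace and stop on an object; FORCE is the grip in N (left out, the last holds). Time passes only in rows, so rows that do not move let the fingers close. It gives the time, the measured TCP pose, the force, the opening and the grip force at its end, in the units of the state.
- env.get_obs(): the state, without advancing time (a new reading comes with each control period).
- env.read_camera(name): name is "scene" or "side" or "wrist"; returns the picture (400x640x3 uint8, blue, green, red); there is no depth.
- env.get_calibration(name): a dict with "fov_y" (degrees; the focal length in pixels is half the picture's height over the tangent of half this angle, whatever the lens; pixels are square), "cx", "cy" (the principal point, pixels), "k1" (the pictures are not rectified: a ray, as slopes to the right and down, at radius r is drawn at 1 + k1 r^2 times it, then the intrinsics apply), "pose" (4x4, takes a point from camera to world coordinates). Camera axes: x right, y up, looking along -z (the intrinsics and any distortion apply to the point x, -y, -z); pixel columns grow to the right and rows downward; lengths in m; the calibration is good to about 2 mm. A picture is of the moment at which its call begins: read the wrist's pose just before it. get_calibration takes no time and is no camera call; for the wrist camera it gives the pose at the moment of the call.
- env.sign_off(): hands the job in; it is judged then, once.
The state is a dict: "time_s": time; "qpos": joint angles; "joint_velocities": joint speeds; "effort": joint torques, N m; "tool_pos": TCP position; "tool_rot": TCP orientation; "force": force on the tool from outside, world axes, zero at the start; "wrist_torque": the same for the moment, N m; "grip_width": finger opening in m; "grasp_force": force on a finger pad.
Only numpy, scipy, OpenCV 4.12 (cv2) and the standard library are available. Lean on these libraries where they do the work, as an engineer would, in place of code of your own. Each camera call takes 0.05 s, during which the arm holds its last target. There are 200 camera calls.

## Task

Make up two kits from the loose stock along the front of the bench. The blue tray gets the blue-capped marker, lying flat along its narrow front compartment, and the small clear dish and the beaker, both standing open side up on the floor of the wide compartment, side by side and not nested. The white sloped stand gets the red-capped marker, lying level across the slope in the middle of the upper red cleat and resting against its uphill side, and the pale grey collar, lying flat on the slope and resting against the uphill side of the lower red cleat, clear of the ends.

Things in the scene. Friction and masses are not known exactly. Their poses are not given: they have to be found in the camera images.
- blue_tray: Fixed blue tray, 188 (x) by 164 mm (y), rim and divider 10 mm high, floor 4 mm thick. Origin: centre of its underside; x points away from the robot (yaw within 0.2 rad), y left, z up. Inside, the narrow compartment spans x -0.090 to -0.026 m, the wide one x -0.022 to 0.090, both y -0.078 to 0.078. Tray and stand swap sides.
- slope_board: White board of the fixed stand, sloped 0.38 rad, 190 mm wide. Origin: on its face, middle of the lower red cleat's uphill side, 26 mm above bench; x up the slope (away from robot), y left, z out of the face. Face: x -0.014 to 0.170 m. Cleats 8 mm high, 10 thick: lower full width, uphill side x=0; upper x=0.110, two pieces (y 0.040 to 0.095 each side) with a finger gap between.
- blue_marker: Felt marker, lying flat on the bench, 134 mm long, 12 mm wide and 12 mm high, white barrel with a blue cap. Origin: centre of its underside; y runs along its length, z up.
- red_marker: Felt marker, lying flat on the bench, 134 mm long, 12 mm wide and 12 mm high, white barrel with a red cap. Origin: centre of its underside; y runs along its length, z up.
- petri_dish: Small clear open dish, 55 mm across, 12 mm high, floor 2 mm; gripped across its outside. Origin: centre of its underside; z up.
- beaker: Tall translucent beaker with blue graduations, standing open end up, 49 mm across, 88 mm high, slightly narrower at the foot. Origin: centre of its underside; z up.
- collar: Pale grey plain ring, 58 mm outside, 29 mm bore, 14 mm high, lying flat; gripped across its outside. Origin: centre of its underside; z up.
Things that resemble listed ones, but are neither listed nor needed, are in the scene too. Leave any black look-alike of the beaker alone.

How it is judged:
By the outcome, as a careful person would: the job done as asked, in the order asked, and still so for the second after the job is handed in, with the robot touching nothing.
It also fails if it takes over 136 s, if anything falls off the work surface, if the arm or the gripper's body presses on something with over 40 N, if the wrist force passes 120 N, or if a joint passes its speed limit or range.

## Working session

There is one attempt and no reset: what is moved stays moved. The work goes in short steps, Python scripts to look and compute and a shell command to move; the robot and the scene stay as the last step left them, time stands still between calls to the robot, and variables do not carry over. Pictures are saved under pics/ and viewed, at most 16 in all, crops included, and the job is handed in when it is done.

```bash
ls; mkdir -p pics; cat > h.py <<'E'
import numpy as np, cv2
from cell import env
from scipy.spatial.transform import Rotation as R
def snap(n,f):
    c=env.get_calibration(n); im=env.read_camera(n); cv2.imwrite('pics/'+f+'.png',im); np.save('pics/'+f+'.npy',c,allow_pickle=True); return im
def ld(f): return np.load('pics/'+f+'.npy',allow_pickle=True).item()
def K(c):
    f=200/np.tan(np.radians(c['fov_y'])/2); return np.array([[f,0,c['cx']],[0,f,c['cy']],[0,0,1.]]),np.array([c['k1'],0,0,0.])
def ray(c,u,v):
    k,d=K(c); f=k[0,0]
    dx,dy=(u-c['cx'])/f,(v-c['cy'])/f; rd=np.hypot(dx,dy); r=rd
    for _ in range(30): r=rd/(1+c['k1']*r*r)
    s=r/rd if rd>0 else 1
    P=np.array(c['pose']); return P[:3,3],P[:3,:3]@np.array([dx*s,-dy*s,-1])
def at(c,u,v,z):
    o,d=ray(c,u,v); return o+d*(z-o[2])/d[2]
def proj(c,p):
    P=np.array(c['pose']); q=P[:3,:3].T@(np.array(p)-P[:3,3]); x,y=q[0]/-q[2],-q[1]/-q[2]; s=1+c['k1']*(x*x+y*y); f=K(c)[0][0,0]
    return np.array([f*x*s+c['cx'],f*y*s+c['cy']])
E
python3 - <<'E'
from h import *
a=snap('scene','s0');b=snap('side','d0');w=snap('wrist','w0')
for n in('s0','d0','w0'):
    c=ld(n);print(n,c['fov_y'],c['cx'],c['cy'],c['k1'],np.round(c['pose'],3).tolist())
o=env.get_obs();print({k:np.round(v,3).tolist() for k,v in o.items()},env.grip_point_offset)
E
```

```text
pics
s0 51.01358016586451 326.6927109625808 200.22086250742586 -0.006485817638021495 [[-0.467, 0.651, -0.599, -0.094], [-0.884, -0.347, 0.312, 0.465], [-0.004, 0.675, 0.738, 0.834], [0.0, 0.0, 0.0, 1.0]]
d0 52.984034019648476 318.01203620141075 198.12099606392417 -0.07856363587556647 [[-0.931, 0.208, -0.299, 0.232], [-0.364, -0.515, 0.776, 0.941], [0.007, 0.831, 0.556, 0.64], [0.0, 0.0, 0.0, 1.0]]
w0 71.41645621203956 320.4319577215078 202.16792958234154 -0.011322723223334104 [[1.0, -0.001, 0.002, 0.649], [0.0, 0.968, 0.252, 0.068], [-0.002, -0.252, 0.968, 0.385], [0.0, 0.0, 0.0, 1.0]]
{'time_s': 0.15, 'qpos': [0.809, 18.428, -4.016, 83.159, 1.296, 78.54, -3.26], 'joint_velocities': [-0.003, -0.016, -0.047, -0.3, -0.062, 0.021, -0.031], 'effort': [0.0, -49.179, -0.404, -31.288, -0.064, 0.04, 0.0], 'tool_pos': [0.65, -0.0, 0.222], 'tool_rot': [-179.918, 0.005, 90.001], 'force': [-0.458, 0.621, -0.148], 'wrist_torque': [-0.049, 0.04, -0.021], 'grasp_force': 0.0, 'grip_width': 0.087} 0.0187
```

View pics/s0.png

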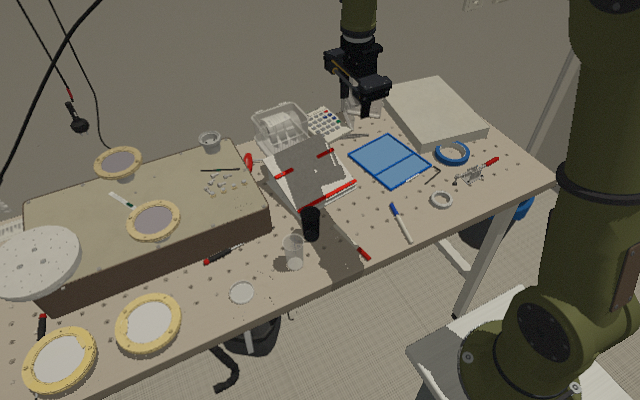

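View pics/d0.png

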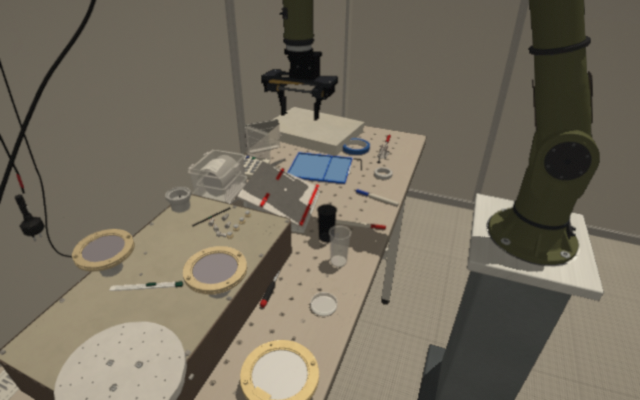

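View pics/w0.png

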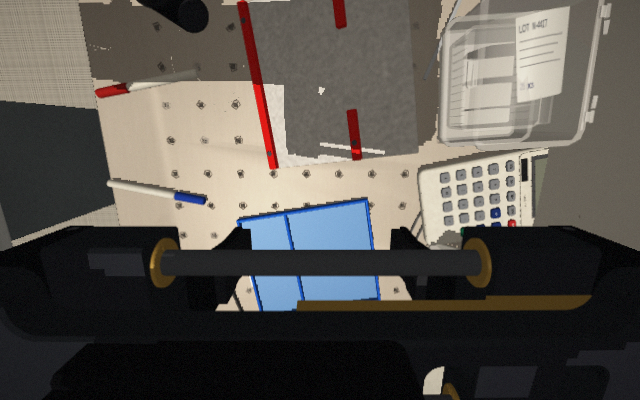

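The overview shows the stand on the left and the tray on the right. In the scene picture I can see:
- blue marker at about (400,222)
- red marker's cap at (363,253)
- collar at (441,200)
- beaker at (294,250), with the black look-alike beside it at (311,222)
- dish at (241,292)

I'll enlarge this area to measure.

```bash
python3 - <<'E'
from h import *
a=cv2.imread('pics/s0.png');cv2.imwrite('pics/s0c.png',cv2.resize(a[120:320,215:515],None,fx=2.66,fy=2.66,interpolation=cv2.INTER_CUBIC))
w=cv2.imread('pics/w0.png');cv2.imwrite('pics/w0c.png',cv2.resize(w[0:320,80:440],None,fx=1.875,fy=1.875,interpolation=cv2.INTER_CUBIC))
E
```

```text
(no output)
```

View pics/s0c.png

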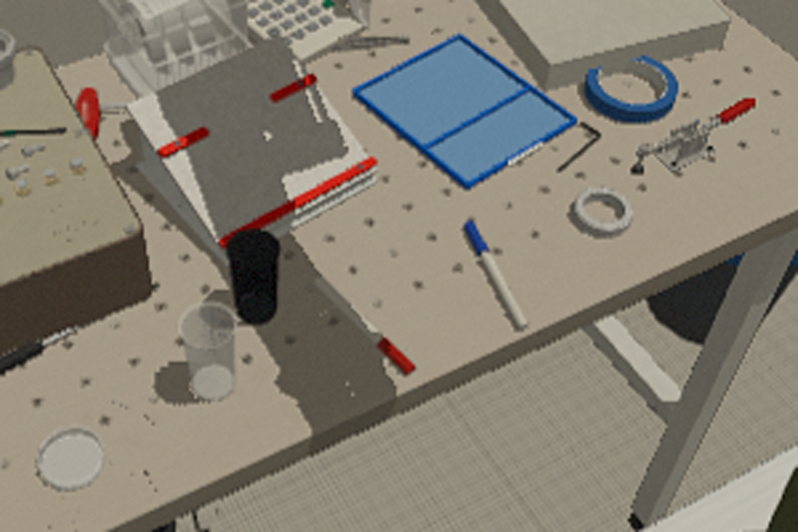

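View pics/w0c.png

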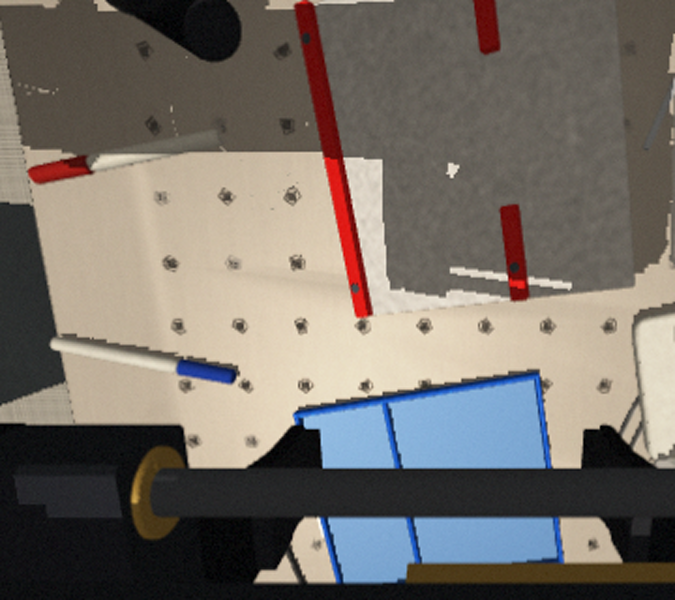

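```bash
cat > m.py <<'E'
from h import *
from scipy.optimize import least_squares
s=ld('s0');w=ld('w0')
S=lambda u,v:(215+u/2.66,120+v/2.66)
W=lambda u,v:(80+u/1.875,v/1.875)
def fit(frame,obs,x0):
    # obs: (cam,(u,v),local pt)
    f=lambda p:np.concatenate([proj(c,frame(p)(np.array(l)))-uv for c,uv,l in obs])
    r=least_squares(f,x0,loss='soft_l1'); print(np.round(r.x,4),'res',np.round(r.fun,1)); return r.x
tray=lambda p:(lambda l:R.from_euler('z',p[2]).apply(l)+[p[0],p[1],0])
board=lambda p:(lambda l:(R.from_euler('z',p[2])*R.from_euler('y',-0.38)).apply(l)+[p[0],p[1],0.026])
if __name__=='__main__':
    print('tray');a,b=.094,.082
    tr=[(w,W(296,412),(-a,b,.01)),(w,W(538,374),(a,b,.01)),(s,S(354,92),(a,b,.01)),(s,S(460,36),(a,-b,.01)),(s,S(578,122),(-a,-b,.01)),(s,S(468,187),(-a,b,.005))]
    tr=[t for i,t in enumerate(tr)]
    for i,t in enumerate(tr): print(i,np.round(at(t[0],*t[1],.01),3))
    print('board pts raw')
    bo=[(w,W(523,207),(.110,-.04,.008)),(w,W(501,208),(.1,-.04,.008)),(w,W(512,300),(.1,-.095,.008)),(w,W(358,317),(-.01,-.095,.008)),(w,W(371,313),(0,-.095,.008)),(w,W(481,53),(.1,.04,.008)),(w,W(500,49),(.11,.04,.008))]
    fit(board,bo,[.6,.2,.15])
    for n,e in(('red',(W(30,175),W(218,137))),('blue',(W(53,343),W(237,377)))):
        p,q=[at(w,*x,.006) for x in e];print(n,p.round(3),q.round(3),(p+q)[:2]/2,np.linalg.norm(p-q),'ang',np.degrees(np.arctan2(*(q-p)[[1,0]])))
    p,q=[at(s,*S(*x),.006) for x in((467,226),(521,325))];print('blue s',p.round(3),q.round(3),np.linalg.norm(p-q))
    print('red s',at(s,*S(411,368),.006))
    print('beaker',at(s,*S(211,381),.002),at(s,*S(207,322),.088),'black',at(s,*S(255,308),.002))
    print('dish',at(s,*S(70,459),.006),'collar',at(s,*S(601,212),.007), 'collar w',[at(s,*S(*x),.007)[:2].round(3) for x in((569,212),(633,212))])
E
python3 m.py
```

```text
tray
0 [ 0.531 -0.055  0.01 ]
1 [ 0.713 -0.026  0.01 ]
2 [ 0.707 -0.025  0.01 ]
3 [ 0.735 -0.184  0.01 ]
4 [ 0.551 -0.215  0.01 ]
5 [ 0.525 -0.056  0.01 ]
board pts raw
[0.5827 0.1144 0.1492] res [-2.5 -1.5  0.2 -0.4  0.4  1.3 -0.3  0.6 -0.6  2.1  0.9  0.   0.3 -0.7]
red [0.359 0.114 0.006] [0.492 0.138 0.006] [0.42542563 0.12592788] 0.13474479033234976 ang 9.989786771105003
blue [ 0.353 -0.003  0.006] [ 0.488 -0.029  0.006] [ 0.42035962 -0.01603511] 0.1373201076339487 ang -10.903136005609177
blue s [ 0.484 -0.027  0.006] [ 0.358 -0.003  0.006] 0.1280775238655572
red s [0.36502065 0.11172951 0.006     ]
beaker [0.43886289 0.2744209  0.002     ] [0.43864188 0.27237079 0.088     ] black [0.49373037 0.20354754 0.002     ]
dish [0.42090824 0.41271425 0.006     ] collar [ 0.43557523 -0.15600638  0.007     ] collar w [array([ 0.451, -0.128]), array([ 0.42 , -0.184])]
```

```bash
cat > g.py <<'E'
import sys
from h import *
TR=(.631,-.120,.158); BO=(.583,.114,.149)
from m import tray,board
def Rt(yaw): return R.from_euler('z',yaw,degrees=True)*R.from_euler('x',np.pi)
def cur():
    o=env.get_obs(); return np.array(o['tool_pos']),R.from_euler('xyz',o['tool_rot'],degrees=True)
def rows(p,r,n,start=None):
    p0,r0=start or cur(); d=(r0.inv()*r).as_rotvec()/n; s=R.from_rotvec(d)
    A=sum((s**k).as_matrix() if k else np.eye(3) for k in range(n))
    v=np.linalg.solve(A,r0.inv().apply(np.array(p)-p0)); print(n,'x',np.round(np.r_[v,d],4).tolist()); return np.array(p),r
E
python3 - <<'E'
from g import *
a=rows([.432,-.018,.10],Rt(169.1),12)
rows([.432,-.018,.004],Rt(169.1),4,a)
E
```

```text
12 x [0.0103, -0.0168, 0.0102, -0.0001, -0.0001, -0.115]
4 x [0.0, -0.0, 0.024, 0.0, 0.0, 0.0]
```

```bash
python3 -m jog '[[0.0103,-0.0168,0.0102,0,0,-0.115,0.05],[0.0103,-0.0168,0.0102,0,0,-0.115,0.05],[0.0103,-0.0168,0.0102,0,0,-0.115,0.05],[0.0103,-0.0168,0.0102,0,0,-0.115,0.05],[0.0103,-0.0168,0.0102,0,0,-0.115,0.05],[0.0103,-0.0168,0.0102,0,0,-0.115,0.05],[0.0103,-0.0168,0.0102,0,0,-0.115,0.05],[0.0103,-0.0168,0.0102,0,0,-0.115,0.05],[0.0103,-0.0168,0.0102,0,0,-0.115,0.05],[0.0103,-0.0168,0.0102,0,0,-0.115,0.05],[0.0103,-0.0168,0.0102,0,0,-0.115,0.05],[0.0103,-0.0168,0.0102,0,0,-0.115,0.05]]' 20; python3 -m jog '[[0,0,0,0,0,0,0.05],[0,0,0,0,0,0,0.05],[0,0,0,0,0,0,0.05]]'
python3 - <<'E'
from g import *
snap('wrist','w1')
rows([.432,-.018,.004],Rt(169.1),4)
E
```

```text
time_s: 1.15
tool_pos: [0.4312, -0.0181, 0.0995]
tool_rot: [-180.0, -0.0, 169.4]
force: [0.8, 0.2, -0.2]
grip_width: 0.0502
grasp_force: 0.0
time_s: 1.4
tool_pos: [0.4333, -0.0176, 0.1006]
tool_rot: [180.0, 0.1, 169.0]
force: [0.6, 0.3, 0.6]
grip_width: 0.0503
grasp_force: 0.0
4 x [0.0004, -0.0002, 0.0242, 0.0001, 0.0004, -0.0003]
```

View pics/w1.png

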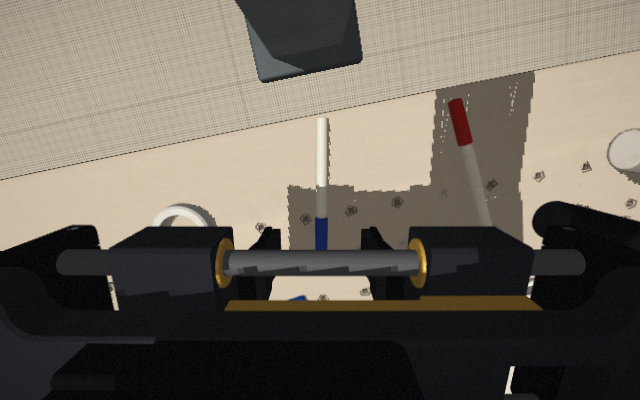

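The blue marker stands upright in the picture at u≈321, midway between the fingers. I'll descend and grip.

```bash
python3 -m jog '[[0,0,0.024,0,0,0,0.05],[0,0,0.024,0,0,0,0.05],[0,0,0.024,0,0,0,0.05],[0,0,0.024,0,0,0,0.05],[0,0,0,0,0,0,0.05],[0,0,0,0,0,0,0],[0,0,0,0,0,0,0],[0,0,0,0,0,0,0],[0,0,0,0,0,0,0],[0,0,0,0,0,0,0],[0,0,0,0,0,0,0],[0,0,0,0,0,0,0]]' 20
python3 - <<'E'
from g import *
y=90+np.degrees(TR[2])
a=rows([.431,-.018,.10],Rt(169.1),3)
c=tray(TR)(np.array([-.058,0,0])); tx=Rt(y).apply([1,0,0]); t=c-.012*tx; print(c,t)
b=rows([t[0],t[1],.08],Rt(y),11,a)
rows([t[0],t[1],.0095],Rt(y),4,b)
E
```

```text
time_s: 2.45
tool_pos: [0.4327, -0.0181, 0.0046]
tool_rot: [180.0, 0.0, 169.1]
force: [-1.1, 0.6, 2.5]
grip_width: 0.0123
grasp_force: 20.0
3 x [0.0006, -0.0001, -0.0318, 0.0, 0.0003, -0.0002]
[ 0.57372245 -0.12912592  0.        ] [ 5.75610572e-01 -1.40976447e-01  1.47911420e-34]
11 x [-0.0184, 0.0008, 0.0018, 0.0, -0.0, 0.1111]
4 x [0.0, -0.0, 0.0176, 0.0, 0.0, 0.0]
```

```bash
python3 -m jog '[[0,0,-0.032,0,0,0,0],[0,0,-0.032,0,0,0,0],[0,0,-0.032,0,0,0,0]]'; python3 -m jog '[[-0.0184,0.0008,0.0018,0,0,0.1111,0],[-0.0184,0.0008,0.0018,0,0,0.1111,0],[-0.0184,0.0008,0.0018,0,0,0.1111,0],[-0.0184,0.0008,0.0018,0,0,0.1111,0],[-0.0184,0.0008,0.0018,0,0,0.1111,0],[-0.0184,0.0008,0.0018,0,0,0.1111,0],[-0.0184,0.0008,0.0018,0,0,0.1111,0],[-0.0184,0.0008,0.0018,0,0,0.1111,0],[-0.0184,0.0008,0.0018,0,0,0.1111,0],[-0.0184,0.0008,0.0018,0,0,0.1111,0],[-0.0184,0.0008,0.0018,0,0,0.1111,0]]'; python3 -m jog '[[0,0,0,0,0,0,0],[0,0,0,0,0,0,0],[0,0,0,0,0,0,0]]'
python3 - <<'E'
from g import *
snap('wrist','w2')
rows([.5756,-.141,.0095],Rt(99.05),4)
E
```

```text
time_s: 2.7
tool_pos: [0.4317, -0.018, 0.101]
tool_rot: [-180.0, -0.1, 169.1]
force: [1.0, -0.1, 0.3]
grip_width: 0.0119
grasp_force: 20.0
time_s: 3.62
tool_pos: [0.5783, -0.1414, 0.0801]
tool_rot: [180.0, -0.0, 98.8]
force: [0.7, -0.8, 0.3]
grip_width: 0.0122
grasp_force: 20.0
time_s: 3.87
tool_pos: [0.5774, -0.14, 0.0802]
tool_rot: [-180.0, -0.1, 99.2]
force: [0.3, 0.4, -0.1]
grip_width: 0.0122
grasp_force: 20.0
4 x [-0.0003, -0.0005, 0.0177, -0.0001, -0.0002, 0.0007]
```

View pics/w2.png

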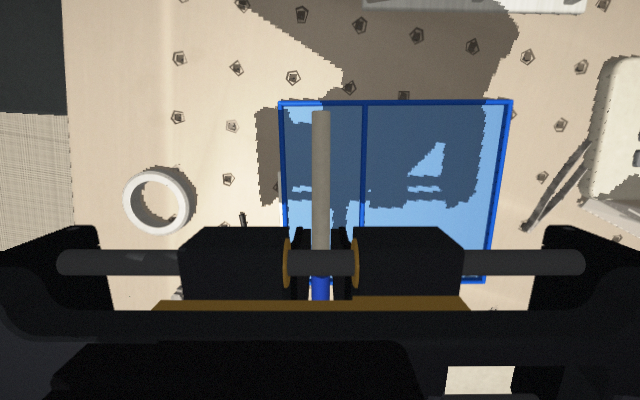

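The held marker is at u≈321, over the narrow compartment (279–364). The tray's left corners are at (279,101) and (512,100), and the collar is at (156,203). I'll check these against the model.

```bash
python3 - <<'E'
from g import *
c=ld('w2')
for u,l in (((279,101),(-.094,.082,.01)),((512,100),(.094,.082,.01)),((364,101),(-.024,.08,.01))):
    m=at(c,*u,.01); print(m.round(4),tray(TR)(np.array(l)).round(4))
print('collar',at(c,156,203,.010),'marker end',at(c,321,112,.09))
E
```

```text
[ 0.5297 -0.0561  0.01  ] [ 0.5253 -0.0538  0.01  ]
[ 0.7125 -0.0254  0.01  ] [ 0.7109 -0.0242  0.01  ]
[ 0.5963 -0.0453  0.01  ] [ 0.5947 -0.0448  0.01  ]
collar [ 0.43413504 -0.15627266  0.01      ] marker end [ 0.56458534 -0.0637797   0.09      ]
```

```bash
python3 -m jog '[[0,0,0.0177,0,0,0,0],[0,0,0.0177,0,0,0,0],[0,0,0.0177,0,0,0,0],[0,0,0.0165,0,0,0,0],[0,0,0,0,0,0,0],[0,0,0,0,0,0,0],[0,0,0,0,0,0,0.02],[0,0,0,0,0,0,0.022],[0,0,0,0,0,0,0.022],[0,0,0,0,0,0,0.022],[0,0,-0.03,0,0,0,0.022],[0,0,-0.04,0,0,0,0.022]]'
python3 - <<'E'
from g import *
# up then to dish, yaw 99+? approach
a=rows([.577,-.14,.20],Rt(99.05),4)
b=rows([.421,.413,.13],Rt(150),24,a)
rows([.421,.413,.004],Rt(150),4,b)
E
```

```text
time_s: 4.92
tool_pos: [0.5743, -0.1403, 0.078]
tool_rot: [-179.6, -0.2, 99.1]
force: [0.8, -0.5, 0.8]
grip_width: 0.022
grasp_force: 0.0
4 x [0.0, 0.0005, -0.0305, -0.002, -0.0007, 0.0]
24 x [0.0236, 0.0075, 0.0029, -0.0, 0.0, -0.0371]
4 x [0.0, -0.0, 0.0315, 0.0, 0.0, 0.0]
```

```bash
python3 -m jog '[[0,0.0005,-0.0305,-0.002,0,0,0.087],[0,0.0005,-0.0305,-0.002,0,0,0.087],[0,0.0005,-0.0305,-0.002,0,0,0.087],[0,0.0005,-0.0305,0,0,0,0.087]]'; python3 -m jog '[[0.0236,0.0075,0.0029,0,0,-0.0371,0.087],[0.0236,0.0075,0.0029,0,0,-0.0371,0.087],[0.0236,0.0075,0.0029,0,0,-0.0371,0.087],[0.0236,0.0075,0.0029,0,0,-0.0371,0.087],[0.0236,0.0075,0.0029,0,0,-0.0371,0.087],[0.0236,0.0075,0.0029,0,0,-0.0371,0.087],[0.0236,0.0075,0.0029,0,0,-0.0371,0.087],[0.0236,0.0075,0.0029,0,0,-0.0371,0.087],[0.0236,0.0075,0.0029,0,0,-0.0371,0.087],[0.0236,0.0075,0.0029,0,0,-0.0371,0.087],[0.0236,0.0075,0.0029,0,0,-0.0371,0.087],[0.0236,0.0075,0.0029,0,0,-0.0371,0.087]]';python3 -m jog '[[0.0236,0.0075,0.0029,0,0,-0.0371,0.087],[0.0236,0.0075,0.0029,0,0,-0.0371,0.087],[0.0236,0.0075,0.0029,0,0,-0.0371,0.087],[0.0236,0.0075,0.0029,0,0,-0.0371,0.087],[0.0236,0.0075,0.0029,0,0,-0.0371,0.087],[0.0236,0.0075,0.0029,0,0,-0.0371,0.087],[0.0236,0.0075,0.0029,0,0,-0.0371,0.087],[0.0236,0.0075,0.0029,0,0,-0.0371,0.087],[0.0236,0.0075,0.0029,0,0,-0.0371,0.087],[0.0236,0.0075,0.0029,0,0,-0.0371,0.087],[0.0236,0.0075,0.0029,0,0,-0.0371,0.087],[0.0236,0.0075,0.0029,0,0,-0.0371,0.087]]'; python3 -m jog '[[0,0,0,0,0,0,0.087],[0,0,0,0,0,0,0.087],[0,0,0,0,0,0,0.087]]'
python3 - <<'E'
from g import *
snap('wrist','w3');snap('scene','s3')
rows([.421,.413,.004],Rt(150),4)
a=cv2.imread('pics/s3.png')
w=cv2.imread('pics/w3.png')
cv2.imwrite('pics/c3.png',np.vstack([cv2.resize(w[:250],(640,250)),cv2.resize(a[120:270,250:506],None,fx=2.5,fy=2.3)])[:600])
E
```

```text
time_s: 5.25
tool_pos: [0.579, -0.1408, 0.2048]
tool_rot: [179.6, 0.0, 99.0]
force: [1.0, 0.0, -0.7]
grip_width: 0.0411
grasp_force: 0.0
time_s: 6.25
tool_pos: [0.561, 0.1571, 0.1657]
tool_rot: [179.9, 0.0, 124.9]
force: [0.5, 0.5, 0.1]
grip_width: 0.0868
grasp_force: 0.0
time_s: 7.25
tool_pos: [0.4186, 0.4142, 0.1305]
tool_rot: [180.0, 0.1, 150.4]
force: [0.6, -0.4, -0.3]
grip_width: 0.0874
grasp_force: 0.0
time_s: 7.5
tool_pos: [0.421, 0.4123, 0.1313]
tool_rot: [179.9, 0.2, 150.2]
force: [0.3, -0.5, 0.1]
grip_width: 0.0866
grasp_force: 0.0
4 x [0.0007, 0.0001, 0.032, 0.0006, 0.0012, 0.0001]
```

View pics/c3.png

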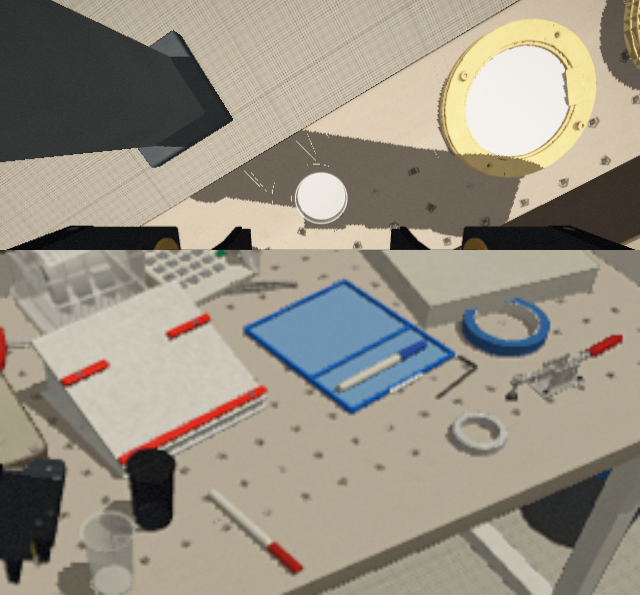

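The blue marker lies flat in the narrow compartment. The dish appears at (321,197) in the wrist view.

```bash
python3 - <<'E'
from g import *
c=ld('w3');d=at(c,321,197,.010);print(d,[np.linalg.norm(at(c,295,197,.012)-at(c,347,197,.012))])
b=rows([d[0],d[1],.004],Rt(150),5)
E
```

```text
[0.42099183 0.41236389 0.01      ] [np.float64(0.05429100410413936)]
5 x [0.0005, -0.0, 0.0256, 0.0005, 0.001, 0.0001]
```

```bash
python3 -m jog '[[0,0,0.0255,0,0,0,0.087],[0,0,0.0255,0,0,0,0.087],[0,0,0.0255,0,0,0,0.087],[0,0,0.0255,0,0,0,0.087],[0,0,0.0245,0,0,0,0.087],[0,0,0,0,0,0,0.045],[0,0,0,0,0,0,0.045],[0,0,0,0,0,0,0.045],[0,0,0,0,0,0,0.045],[0,0,0,0,0,0,0.045],[0,0,0,0,0,0,0.045]]' 15
python3 - <<'E'
from g import *
T=(.633,-.1205,.163); y=90+np.degrees(T[2])
a=rows([.421,.4125,.15],Rt(150),5)
for l in((.036,-.040,0),(.036,.041,0)):
    t=tray(T)(np.array(l));print(t)
t=tray(T)(np.array((.036,-.040,0)))
b=rows([t[0],t[1],.12],Rt(y),24,a)
rows([t[0],t[1],.009],Rt(y),5,b)
E
```

```text
time_s: 8.52
tool_pos: [0.4239, 0.4128, 0.0074]
tool_rot: [179.7, 0.3, 150.1]
force: [-1.5, -1.1, 1.1]
grip_width: 0.0547
grasp_force: 0.1
5 x [0.0004, -0.0003, -0.0285, 0.0011, 0.0011, 0.0002]
[ 0.67501398 -0.15412775  0.        ]
[ 0.66186937 -0.07420141  0.        ]
24 x [-0.0262, -0.0054, 0.0012, 0.0, -0.0, 0.0368]
5 x [0.0, -0.0, 0.0222, 0.0, 0.0, 0.0]
```

```bash
python3 -m jog '[[0,0,0.0,0,0,0,0.045],[0,0,0,0,0,0,0.045],[0,0,0.0,0,0,0,0.045]]' 15;  python3 -m jog '[[0,0,-0.0285,0,0,0,0.045],[0,0,-0.0285,0,0,0,0.045],[0,0,-0.0285,0,0,0,0.045],[0,0,-0.0285,0,0,0,0.045],[0,0,-0.0285,0,0,0,0.045]]'
```

```text
time_s: 8.77
tool_pos: [0.4239, 0.4127, 0.0074]
tool_rot: [179.7, 0.3, 150.1]
force: [0.1, -1.7, 6.0]
grip_width: 0.0531
grasp_force: 15.0
time_s: 9.18
tool_pos: [0.4221, 0.4121, 0.1499]
tool_rot: [179.8, 0.3, 150.1]
force: [0.3, 0.3, 0.5]
grip_width: 0.0534
grasp_force: 15.0
```

```bash
python3 -m jog '[[-0.0262,-0.0054,0.0012,0,0,0.0368,0.045],[-0.0262,-0.0054,0.0012,0,0,0.0368,0.045],[-0.0262,-0.0054,0.0012,0,0,0.0368,0.045],[-0.0262,-0.0054,0.0012,0,0,0.0368,0.045],[-0.0262,-0.0054,0.0012,0,0,0.0368,0.045],[-0.0262,-0.0054,0.0012,0,0,0.0368,0.045],[-0.0262,-0.0054,0.0012,0,0,0.0368,0.045],[-0.0262,-0.0054,0.0012,0,0,0.0368,0.045],[-0.0262,-0.0054,0.0012,0,0,0.0368,0.045],[-0.0262,-0.0054,0.0012,0,0,0.0368,0.045],[-0.0262,-0.0054,0.0012,0,0,0.0368,0.045],[-0.0262,-0.0054,0.0012,0,0,0.0368,0.045]]'; python3 -m jog '[[-0.0262,-0.0054,0.0012,0,0,0.0368,0.045],[-0.0262,-0.0054,0.0012,0,0,0.0368,0.045],[-0.0262,-0.0054,0.0012,0,0,0.0368,0.045],[-0.0262,-0.0054,0.0012,0,0,0.0368,0.045],[-0.0262,-0.0054,0.0012,0,0,0.0368,0.045],[-0.0262,-0.0054,0.0012,0,0,0.0368,0.045],[-0.0262,-0.0054,0.0012,0,0,0.0368,0.045],[-0.0262,-0.0054,0.0012,0,0,0.0368,0.045],[-0.0262,-0.0054,0.0012,0,0,0.0368,0.045],[-0.0262,-0.0054,0.0012,0,0,0.0368,0.045],[-0.0262,-0.0054,0.0012,0,0,0.0368,0.045],[-0.0262,-0.0054,0.0012,0,0,0.0368,0.045]]'; python3 -m jog '[[0,0,0,0,0,0,0.045],[0,0,0,0,0,0,0.045],[0,0,0,0,0,0,0.045]]'
python3 - <<'E'
from g import *
rows([.675,-.154,.012],Rt(99.3),5)
E
```

```text
time_s: 10.18
tool_pos: [0.6138, 0.1563, 0.1349]
tool_rot: [179.7, 0.1, 124.7]
force: [0.9, 0.5, 0.1]
grip_width: 0.0527
grasp_force: 15.0
time_s: 11.18
tool_pos: [0.677, -0.1557, 0.1205]
tool_rot: [179.7, -0.0, 99.4]
force: [0.0, -0.4, -0.1]
grip_width: 0.0532
grasp_force: 15.0
time_s: 11.43
tool_pos: [0.677, -0.1537, 0.1206]
tool_rot: [179.7, -0.1, 99.5]
force: [0.1, 0.8, -0.5]
grip_width: 0.0532
grasp_force: 15.0
5 x [-0.0, -0.0005, 0.0217, 0.0012, -0.0002, 0.0007]
```

```bash
python3 -m jog '[[0,-0.0005,0.022,0,0,0,0.045],[0,0,0.022,0,0,0,0.045],[0,0,0.022,0,0,0,0.045],[0,0,0.0215,0,0,0,0.045],[0,0,0.021,0,0,0,0.045],[0,0,0,0,0,0,0.045],[0,0,0,0,0,0,0.045],[0,0,0,0,0,0,0.066],[0,0,0,0,0,0,0.066],[0,0,0,0,0,0,0.066],[0,0,0,0,0,0,0.066]]'
python3 -m jog '[[0,0,-0.01,0,0,0,0.066],[0,0,-0.03,0,0,0,0.066],[0,0,-0.04,0,0,0,0.066],[0,0,-0.04,0,0,0,0.087],[0,0,-0.04,0,0,0,0.087],[0,0,-0.04,0,0,0,0.087],[0,0,0,0,0,0,0.087]]'
python3 - <<'E'
from g import *
a=rows([.4385,.273,.18],Rt(128),18)
b=rows([.4385,.273,.045],Rt(128),6,a)
E
```

```text
time_s: 12.35
tool_pos: [0.6778, -0.1546, 0.0136]
tool_rot: [179.6, 0.0, 99.5]
force: [-0.1, 0.2, 0.0]
grip_width: 0.0647
grasp_force: 0.0
time_s: 12.93
tool_pos: [0.6805, -0.1558, 0.2248]
tool_rot: [178.7, 0.3, 99.4]
force: [0.6, 0.5, 1.0]
grip_width: 0.083
grasp_force: 0.0
18 x [0.0275, -0.0032, 0.0023, 0.0011, 0.0006, -0.0277]
6 x [0.0, -0.0, 0.0225, 0.0, 0.0, 0.0]
```

```bash
python3 -m jog '[[0.0275,-0.0032,0.0023,0.001,0.0005,-0.0277,0.087],[0.0275,-0.0032,0.0023,0.001,0.0005,-0.0277,0.087],[0.0275,-0.0032,0.0023,0.001,0.0005,-0.0277,0.087],[0.0275,-0.0032,0.0023,0.001,0.0005,-0.0277,0.087],[0.0275,-0.0032,0.0023,0.001,0.0005,-0.0277,0.087],[0.0275,-0.0032,0.0023,0.001,0.0005,-0.0277,0.087],[0.0275,-0.0032,0.0023,0.001,0.0005,-0.0277,0.087],[0.0275,-0.0032,0.0023,0.001,0.0005,-0.0277,0.087],[0.0275,-0.0032,0.0023,0.001,0.0005,-0.0277,0.087]]'; python3 -m jog '[[0.0275,-0.0032,0.0023,0.001,0.0005,-0.0277,0.087],[0.0275,-0.0032,0.0023,0.001,0.0005,-0.0277,0.087],[0.0275,-0.0032,0.0023,0.001,0.0005,-0.0277,0.087],[0.0275,-0.0032,0.0023,0.001,0.0005,-0.0277,0.087],[0.0275,-0.0032,0.0023,0.001,0.0005,-0.0277,0.087],[0.0275,-0.0032,0.0023,0.001,0.0005,-0.0277,0.087],[0.0275,-0.0032,0.0023,0.001,0.0005,-0.0277,0.087],[0.0275,-0.0032,0.0023,0.001,0.0005,-0.0277,0.087],[0.0275,-0.0032,0.0023,0.001,0.0005,-0.0277,0.087],[0,0,0,0,0,0,0.087],[0,0,0,0,0,0,0.087],[0,0,0,0,0,0,0.087]]'
python3 - <<'E'
from g import *
snap('wrist','w4');snap('scene','s4')
a=cv2.imread('pics/s4.png');w=cv2.imread('pics/w4.png')
cv2.imwrite('pics/c4.png',np.vstack([w[:250],cv2.resize(a[120:270,250:506],None,fx=2.5,fy=2.3)])[:600])
b=rows([.4385,.273,.045],Rt(128),6)
E
```

```text
time_s: 13.68
tool_pos: [0.5806, 0.0762, 0.1929]
tool_rot: [-179.9, -0.2, 113.8]
force: [0.2, 0.3, 0.2]
grip_width: 0.0868
grasp_force: 0.0
time_s: 14.68
tool_pos: [0.4331, 0.2736, 0.1738]
tool_rot: [-179.5, -0.5, 128.0]
force: [0.3, -0.8, 0.0]
grip_width: 0.0874
grasp_force: 0.0
6 x [-0.0006, 0.0008, 0.0214, -0.0015, -0.0016, -0.0003]
```

View pics/c4.png

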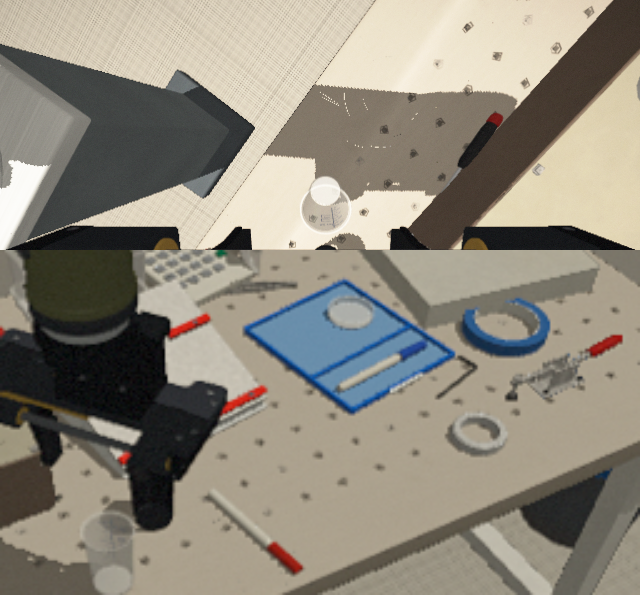

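The dish stands in the wide compartment. The beaker's foot is at (325,192) and its rim at (326,208) in the wrist view, nearly centred.

```bash
python3 - <<'E'
from g import *
c=ld('w4');d=at(c,325,192,.002);e=at(c,326,207,.088);print(d,e)
q=(d+e)/2
a=rows([q[0],q[1],.045],Rt(128),6)
T=(.633,-.1205,.163);t=tray(T)(np.array((.036,.041,0)))
a=rows([q[0],q[1],.16],Rt(128),5,a)
a=rows([t[0],t[1],.16],Rt(99.3),16,a)
a=rows([t[0],t[1],.05],Rt(99.3),5,a)
E
```

```text
[0.43811521 0.27245178 0.002     ] [0.43586819 0.27579976 0.088     ]
6 x [-0.0003, 0.0007, 0.0214, -0.0015, -0.0016, -0.0003]
5 x [0.0, 0.0, -0.023, 0.0, 0.0, 0.0]
16 x [-0.0259, 0.0038, 0.0, 0.0, -0.0, 0.0313]
5 x [0.0, -0.0, 0.022, 0.0, 0.0, 0.0]
```

```bash
python3 -m jog '[[0,0.0007,0.0214,-0.0015,-0.0016,0,0.087],[0,0.0007,0.0214,-0.0015,-0.0016,0,0.087],[0,0.0007,0.0214,-0.0015,-0.0016,0,0.087],[0,0.0007,0.0214,-0.0015,-0.0016,0,0.087],[0,0.0007,0.0214,0,0,0,0.087],[0,0,0.0214,0,0,0,0.087],[0,0,0,0,0,0,0.087],[0,0,0,0,0,0,0.04],[0,0,0,0,0,0,0.04],[0,0,0,0,0,0,0.04],[0,0,0,0,0,0,0.04],[0,0,0,0,0,0,0.04]]' 20; python3 -m jog '[[0,0,0,0,0,0,0.04],[0,0,0,0,0,0,0.04],[0,0,0,0,0,0,0.04],[0,0,0,0,0,0,0.04]]'
```

```text
time_s: 15.78
tool_pos: [0.4348, 0.2769, 0.0459]
tool_rot: [-179.9, -0.2, 128.0]
force: [-1.3, 1.2, 0.4]
grip_width: 0.0618
grasp_force: 0.0
time_s: 16.12
tool_pos: [0.4343, 0.2768, 0.0451]
tool_rot: [-179.8, -0.2, 128.0]
force: [-0.5, -0.7, 1.6]
grip_width: 0.0467
grasp_force: 20.0
```

```bash
python3 -m jog '[[0,0,-0.025,0,0,0,0.04],[0,0,-0.025,0,0,0,0.04],[0,0,-0.025,0,0,0,0.04],[0,0,-0.025,0,0,0,0.04],[0,0,-0.025,0,0,0,0.04]]'; python3 -m jog '[[-0.0259,0.0038,0,0,0,0.0313,0.04],[-0.0259,0.0038,0,0,0,0.0313,0.04],[-0.0259,0.0038,0,0,0,0.0313,0.04],[-0.0259,0.0038,0,0,0,0.0313,0.04],[-0.0259,0.0038,0,0,0,0.0313,0.04],[-0.0259,0.0038,0,0,0,0.0313,0.04],[-0.0259,0.0038,0,0,0,0.0313,0.04],[-0.0259,0.0038,0,0,0,0.0313,0.04]]'; python3 -m jog '[[-0.0259,0.0038,0,0,0,0.0313,0.04],[-0.0259,0.0038,0,0,0,0.0313,0.04],[-0.0259,0.0038,0,0,0,0.0313,0.04],[-0.0259,0.0038,0,0,0,0.0313,0.04],[-0.0259,0.0038,0,0,0,0.0313,0.04],[-0.0259,0.0038,0,0,0,0.0313,0.04],[-0.0259,0.0038,0,0,0,0.0313,0.04],[-0.0259,0.0038,0,0,0,0.0313,0.04],[0,0,0,0,0,0,0.04],[0,0,0,0,0,0,0.04],[0,0,0,0,0,0,0.04]]'
python3 - <<'E'
from g import *
snap('scene','s5');T=(.633,-.1205,.163);t=tray(T)(np.array((.036,.041,0)))
rows([t[0],t[1],.051],Rt(99.3),5)
E
```

```text
time_s: 16.53
tool_pos: [0.4342, 0.2762, 0.1707]
tool_rot: [-179.7, -0.2, 128.0]
force: [0.4, 0.0, 0.1]
grip_width: 0.047
grasp_force: 20.0
time_s: 17.2
tool_pos: [0.5705, 0.1139, 0.1683]
tool_rot: [-179.7, -0.2, 113.5]
force: [-0.2, 0.4, 0.9]
grip_width: 0.0471
grasp_force: 20.0
time_s: 18.12
tool_pos: [0.66, -0.0717, 0.1681]
tool_rot: [-179.7, -0.1, 99.3]
force: [0.7, 0.9, 0.3]
grip_width: 0.0468
grasp_force: 20.0
5 x [-0.0008, 0.0003, 0.0234, -0.0011, -0.0005, 0.0003]
```

```bash
python3 -m jog '[[-0.0008,0.0003,0.0234,-0.001,0,0,0.04],[-0.0008,0.0003,0.0234,-0.001,0,0,0.04],[-0.0008,0.0003,0.0234,-0.001,0,0,0.04],[-0.0008,0.0003,0.0234,-0.001,0,0,0.04],[-0.0008,0.0003,0.0234,-0.001,0,0,0.04],[0,0,0,0,0,0,0.04],[0,0,0,0,0,0,0.04],[0,0,0,0,0,0,0.04],[0,0,0,0,0,0,0.07],[0,0,0,0,0,0,0.07],[0,0,0,0,0,0,0.07],[0,0,0,0,0,0,0.07]]'
python3 -m jog '[[0,0,-0.02,0,0,0,0.07],[0,0,-0.03,0,0,0,0.07],[0,0,-0.04,0,0,0,0.07],[0,0,-0.04,0,0,0,0.07],[0,0,0,0,0,0,0.05]]'
python3 - <<'E'
from g import *
# red marker center (.4254,.126) dir 10deg; grasp 12mm toward far end
p=np.array([.4254,.126])+.012*np.array([np.cos(.1744),np.sin(.1744)]);print(p)
a=rows([p[0],p[1],.11],Rt(190),16)
E
```

```text
time_s: 19.17
tool_pos: [0.6621, -0.0751, 0.0522]
tool_rot: [179.9, -0.1, 99.3]
force: [-1.1, 0.7, -0.3]
grip_width: 0.0651
grasp_force: 0.0
time_s: 19.58
tool_pos: [0.6666, -0.0757, 0.1919]
tool_rot: [179.1, 0.1, 99.3]
force: [0.9, -0.3, 1.8]
grip_width: 0.0676
grasp_force: 0.0
[0.43721797 0.12808221]
16 x [0.0213, 0.0012, 0.0051, 0.0006, 0.0009, -0.0989]
```

```bash
python3 - <<'E'
from g import *
c=ld('s0');print('black rim',at(c,310.8,212.2,.088))
a=rows([.4175,.1246,.11],Rt(190),16)
E
```

```text
black rim [0.49565078 0.19966343 0.088     ]
16 x [0.0222, 0.0002, 0.005, 0.0006, 0.0009, -0.0989]
```

```bash
python3 -m jog '[[0.0222,0.0002,0.005,0.0006,0.0009,-0.0989,0.05],[0.0222,0.0002,0.005,0.0006,0.0009,-0.0989,0.05],[0.0222,0.0002,0.005,0.0006,0.0009,-0.0989,0.05],[0.0222,0.0002,0.005,0.0006,0.0009,-0.0989,0.05],[0.0222,0.0002,0.005,0.0006,0.0009,-0.0989,0.05],[0.0222,0.0002,0.005,0.0006,0.0009,-0.0989,0.05],[0.0222,0.0002,0.005,0.0006,0.0009,-0.0989,0.05],[0.0222,0.0002,0.005,0.0006,0.0009,-0.0989,0.05]]'; python3 -m jog '[[0.0222,0.0002,0.005,0.0006,0.0009,-0.0989,0.05],[0.0222,0.0002,0.005,0.0006,0.0009,-0.0989,0.05],[0.0222,0.0002,0.005,0.0006,0.0009,-0.0989,0.05],[0.0222,0.0002,0.005,0.0006,0.0009,-0.0989,0.05],[0.0222,0.0002,0.005,0.0006,0.0009,-0.0989,0.05],[0.0222,0.0002,0.005,0.0006,0.0009,-0.0989,0.05],[0.0222,0.0002,0.005,0.0006,0.0009,-0.0989,0.05],[0.0222,0.0002,0.005,0.0006,0.0009,-0.0989,0.05],[0,0,0,0,0,0,0.05],[0,0,0,0,0,0,0.05],[0,0,0,0,0,0,0.05]]'
python3 - <<'E'
from g import *
snap('wrist','w6');snap('scene','s6')
a=cv2.imread('pics/s6.png');w=cv2.imread('pics/w6.png')
cv2.imwrite('pics/c6.png',np.vstack([w[:250],cv2.resize(a[120:270,250:506],None,fx=2.5,fy=2.3)])[:600])
rows([.4175,.1246,.004],Rt(190),5)
E
```

```text
time_s: 20.25
tool_pos: [0.5781, 0.0781, 0.1421]
tool_rot: [180.0, -0.5, 145.0]
force: [0.0, 0.1, 0.3]
grip_width: 0.0501
grasp_force: 0.0
time_s: 21.17
tool_pos: [0.4129, 0.1248, 0.1051]
tool_rot: [179.7, -0.8, -170.1]
force: [-0.7, 0.4, 0.5]
grip_width: 0.0501
grasp_force: 0.0
5 x [-0.001, -0.0002, 0.0202, 0.001, -0.0027, -0.0003]
```

View pics/c6.png

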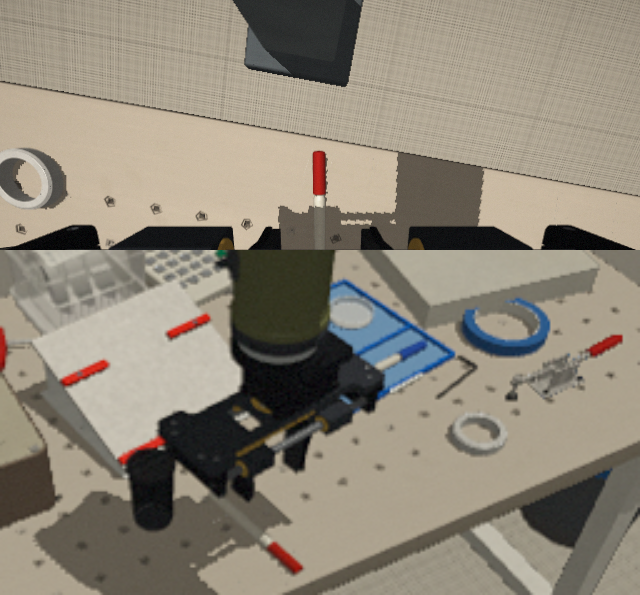

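The red marker is centred and upright in the wrist view, with its cap end at (319,152).

```bash
python3 -c "
from h import *
print(at(ld('w6'),319,152,.008))"; python3 -m jog '[[-0.001,0,0.0202,0.001,-0.0027,0,0.05],[-0.001,0,0.0202,0.001,-0.0027,0,0.05],[-0.001,0,0.0202,0.001,-0.0027,0,0.05],[-0.001,0,0.0202,0.001,-0.0027,0,0.05],[-0.001,0,0.0202,0.001,-0.0027,0,0.05],[0,0,0,0,0,0,0.05],[0,0,0,0,0,0,0],[0,0,0,0,0,0,0],[0,0,0,0,0,0,0],[0,0,0,0,0,0,0],[0,0,0,0,0,0,0],[0,0,0,0,0,0,0]]' 20; python3 -m jog '[[0,0,-0.03,0,0,0,0],[0,0,-0.03,0,0,0,0],[0,0,-0.03,0,0,0,0],[0,0,-0.035,0,0,0,0]]'
```

```text
[0.36314004 0.11480915 0.008     ]
time_s: 22.27
tool_pos: [0.416, 0.1256, 0.0037]
tool_rot: [-180.0, -0.1, -170.0]
force: [-0.2, -0.4, 0.1]
grip_width: 0.0183
grasp_force: 0.0
time_s: 22.6
tool_pos: [0.4149, 0.1255, 0.1291]
tool_rot: [-180.0, -0.2, -170.0]
force: [0.8, -0.8, -0.6]
grip_width: 0.001
grasp_force: 0.0
```

I lifted before the grip had closed and missed it. I'll reopen and look before retrying.

```bash
python3 -m jog '[[0,0,0,0,0,0,0.05],[0,0,0,0,0,0,0.05],[0,0,0,0,0,0,0.05],[0,0,0,0,0,0,0.05]]'
python3 - <<'E'
from g import *
w=snap('wrist','w7');a=snap('scene','s7')
cv2.imwrite('pics/c7.png',np.vstack([w[100:250],cv2.resize(a[180:280,290:390],None,fx=4,fy=4)]) if 0 else np.hstack([w[90:250,200:440],cv2.resize(a[200:280,300:400],(200,160))]))
rows([.4165,.1252,.004],Rt(190),5)
E
```

```text
time_s: 22.93
tool_pos: [0.4149, 0.1254, 0.1271]
tool_rot: [-180.0, -0.2, -170.0]
force: [0.0, 0.3, -0.2]
grip_width: 0.0203
grasp_force: 0.0
5 x [-0.0004, -0.0001, 0.0246, -0.0001, -0.0009, 0.0]
```

View pics/c7.png

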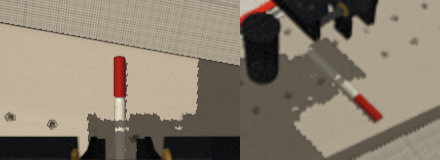

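The marker hasn't moved: it is still upright at u≈320. Retrying with enough time to close.

```bash
python3 -c "
from h import *
print(at(ld('w7'),320,147,.008))"; python3 -m jog '[[0,0,0,0,0,0,0.05],[0,0,0,0,0,0,0.05],[0,0,0,0,0,0,0.05],[-0.0004,0,0.0246,0,-0.0009,0,0.05],[-0.0004,0,0.0246,0,-0.0009,0,0.05],[-0.0004,0,0.0246,0,-0.0009,0,0.05],[-0.0004,0,0.0246,0,-0.0009,0,0.05],[0,0,0.0246,0,0,0,0.05],[0,0,0,0,0,0,0.05],[0,0,0,0,0,0,0],[0,0,0,0,0,0,0],[0,0,0,0,0,0,0]]' 20; python3 -m jog '[[0,0,0,0,0,0,0],[0,0,0,0,0,0,0],[0,0,0,0,0,0,0],[0,0,0,0,0,0,0],[0,0,0,0,0,0,0],[0,0,0,0,0,0,0],[0,0,0,0,0,0,0]]'
```

```text
[0.36262021 0.11532402 0.008     ]
time_s: 24.03
tool_pos: [0.4184, 0.1262, 0.0067]
tool_rot: [-180.0, 0.2, -170.0]
force: [0.1, -0.4, 0.4]
grip_width: 0.0372
grasp_force: 0.0
time_s: 24.62
tool_pos: [0.4178, 0.1259, 0.0058]
tool_rot: [-180.0, 0.1, -170.0]
force: [-1.8, -0.5, 6.3]
grip_width: 0.0119
grasp_force: 20.0
```

```bash
cat >> g.py <<'E'
def Rb(phi): return R.from_euler('z',BO[2])*R.from_euler('y',-.38)*R.from_euler('z',phi,degrees=True)*R.from_euler('x',np.pi)
E
python3 - <<'E'
from g import *
a=rows([.418,.126,.15],Rt(190),5)
p=board(BO)(np.array([.121,.0106,.08])); print(p)
a=rows(p,Rb(90),16,a)
E
```

```text
5 x [-0.0001, -0.0, -0.0288, -0.0001, 0.0004, 0.0]
[0.66320496 0.13675853 0.14517455]
16 x [-0.0139, 0.0096, 0.0028, -0.0185, -0.0189, 0.0985]
```

```bash
python3 -m jog '[[0,0,-0.029,0,0,0,0],[0,0,-0.029,0,0,0,0],[0,0,-0.029,0,0,0,0],[0,0,-0.029,0,0,0,0],[0,0,-0.029,0,0,0,0]]'; python3 -m jog '[[-0.0139,0.0096,0.0028,-0.0185,-0.0189,0.0985,0],[-0.0139,0.0096,0.0028,-0.0185,-0.0189,0.0985,0],[-0.0139,0.0096,0.0028,-0.0185,-0.0189,0.0985,0],[-0.0139,0.0096,0.0028,-0.0185,-0.0189,0.0985,0],[-0.0139,0.0096,0.0028,-0.0185,-0.0189,0.0985,0],[-0.0139,0.0096,0.0028,-0.0185,-0.0189,0.0985,0],[-0.0139,0.0096,0.0028,-0.0185,-0.0189,0.0985,0],[-0.0139,0.0096,0.0028,-0.0185,-0.0189,0.0985,0]]'; python3 -m jog '[[-0.0139,0.0096,0.0028,-0.0185,-0.0189,0.0985,0],[-0.0139,0.0096,0.0028,-0.0185,-0.0189,0.0985,0],[-0.0139,0.0096,0.0028,-0.0185,-0.0189,0.0985,0],[-0.0139,0.0096,0.0028,-0.0185,-0.0189,0.0985,0],[-0.0139,0.0096,0.0028,-0.0185,-0.0189,0.0985,0],[-0.0139,0.0096,0.0028,-0.0185,-0.0189,0.0985,0],[-0.0139,0.0096,0.0028,-0.0185,-0.0189,0.0985,0],[-0.0139,0.0096,0.0028,-0.0185,-0.0189,0.0985,0],[0,0,0,0,0,0,0],[0,0,0,0,0,0,0],[0,0,0,0,0,0,0]]'
python3 - <<'E'
from g import *
w=snap('wrist','w8')
cv2.imwrite('pics/w8c.png',cv2.resize(w[:300,100:500],None,fx=2,fy=2))
rows(board(BO)(np.array([.121,.0106,.08])),Rb(90),3)
E
```

```text
time_s: 25.03
tool_pos: [0.4167, 0.1259, 0.1514]
tool_rot: [-180.0, 0.1, -170.0]
force: [0.6, 0.4, -0.2]
grip_width: 0.0122
grasp_force: 20.0
time_s: 25.7
tool_pos: [0.5381, 0.1825, 0.1389]
tool_rot: [169.0, 4.6, 144.0]
force: [0.3, -1.0, -0.4]
grip_width: 0.0123
grasp_force: 20.0
time_s: 26.62
tool_pos: [0.662, 0.1371, 0.1452]
tool_rot: [158.2, -0.0, 98.7]
force: [-0.2, -0.6, 0.2]
grip_width: 0.0121
grasp_force: 20.0
3 x [-0.0002, 0.0003, 0.0002, 0.0002, -0.0004, 0.0007]
```

View pics/w8c.png

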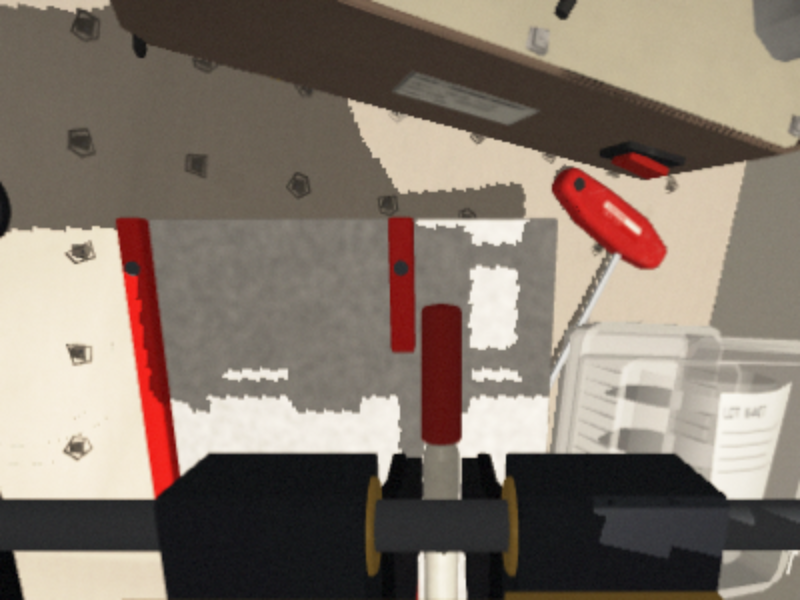

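The marker is aligned parallel to the cleats. The upper-left cleat's corners are at crop (391,351), (415,350) and (413,219), and the lower cleat's end is at (148,219). I'll check them against the board fit.

```bash
python3 - <<'E'
from g import *
c=ld('w8')
Rm=R.from_euler('z',BO[2])*R.from_euler('y',-.38);o=np.array([BO[0],BO[1],.026])
def loc(u,v,z):
    a,d=ray(c,100+u/2,v/2);a=Rm.inv().apply(a-o);d=Rm.inv().apply(d);return (a+d*(z-a[2])/d[2]).round(4)
for p in((415,350),(391,351),(413,219),(388,219),(148,219),(118,219),(556,219)):print(p,loc(*p,.008 if p[0]!=556 else 0))
print('marker end',loc(441,306,.085))
p,r=cur();print('tcp',Rm.inv().apply(p-o))
E
```

```text
(415, 350) [0.1085 0.0421 0.008 ]
(391, 351) [0.0982 0.0416 0.008 ]
(413, 219) [0.1081 0.0954 0.008 ]
(388, 219) [0.098  0.0953 0.008 ]
(148, 219) [0.0009 0.0953 0.008 ]
(118, 219) [-0.0114  0.0953  0.008 ]
(556, 219) [0.1674 0.0961 0.    ]
marker end [0.1195 0.0667 0.085 ]
tcp [0.12007623 0.01127892 0.08055154]
```

```bash
python3 -m jog '[[0,0,0.02,0,0,0,0],[0,0,0.02,0,0,0,0],[0,0,0.02,0,0,0,0],[0,0,0.01,0,0,0,0],[0,0,0.0035,0,0,0,0],[0,0,0,0,0,0,0],[0,0,0,0,0,0,0],[0,0,0,0,0,0,0]]'; python3 -m jog '[[0,-0.0015,0,0,0,0,0],[0,-0.0015,0,0,0,0,0],[0,-0.0015,0,0,0,0,0],[0,0,0,0,0,0,0],[0,0,0,0,0,0,0]]'; python3 -c "
from g import *
Rm=R.from_euler('z',BO[2])*R.from_euler('y',-.38);o=np.array([BO[0],BO[1],.026])
p,r=cur();print('tcp',Rm.inv().apply(p-o))"
```

```text
time_s: 27.33
tool_pos: [0.6903, 0.1408, 0.0784]
tool_rot: [158.0, -0.0, 98.6]
force: [0.1, 0.8, 0.8]
grip_width: 0.0118
grasp_force: 20.0
time_s: 27.75
tool_pos: [0.6857, 0.1397, 0.0758]
tool_rot: [158.1, -0.0, 98.5]
force: [0.7, -0.1, -0.7]
grip_width: 0.0124
grasp_force: 20.0
tcp [0.1163327  0.01022041 0.0071819 ]
```

```bash
python3 -m jog '[[0,-0.001,0.0005,0,0,0,0],[0,-0.001,0.0005,0,0,0,0],[0,0,0,0,0,0,0],[0,0,0,0,0,0,0],[0,0,0,0,0,0,0.026],[0,0,0,0,0,0,0.026],[0,0,0,0,0,0,0.026],[0,0,0,0,0,0,0.026],[0,0,0,0,0,0,0.026],[0,0,0,0,0,0,0.026]]'; python3 -m jog '[[0,0,-0.01,0,0,0,0.026],[0,0,-0.02,0,0,0,0.026],[0,0,-0.04,0,0,0,0.026],[0,0,-0.04,0,0,0,0.026],[0,0,0,0,0,0,0.05],[0,0,0,0,0,0,0.05]]'
python3 - <<'E'
from g import *
w=snap('wrist','w9');a=snap('scene','s9')
cv2.imwrite('pics/c9.png',np.vstack([w[:250],cv2.resize(a[120:270,250:506],None,fx=2.5,fy=2.3)])[:600])
print(env.get_obs()['qpos'])
a=rows([.435,-.156,.14],Rt(188),16)
E
```

```text
time_s: 28.58
tool_pos: [0.6842, 0.1395, 0.0739]
tool_rot: [158.1, -0.0, 98.5]
force: [-0.1, 0.0, -0.7]
grip_width: 0.026
grasp_force: 0.0
time_s: 29.08
tool_pos: [0.6452, 0.134, 0.1811]
tool_rot: [157.7, -0.0, 98.5]
force: [0.8, -0.0, -0.5]
grip_width: 0.033
grasp_force: 0.0
[ -0.51161204   6.22721381 -15.85524551 106.43289488   6.2023131
  46.00775096 -10.91220469]
16 x [-0.0014, -0.0248, -0.0027, 0.0188, 0.0186, -0.0963]
```

View pics/c9.png

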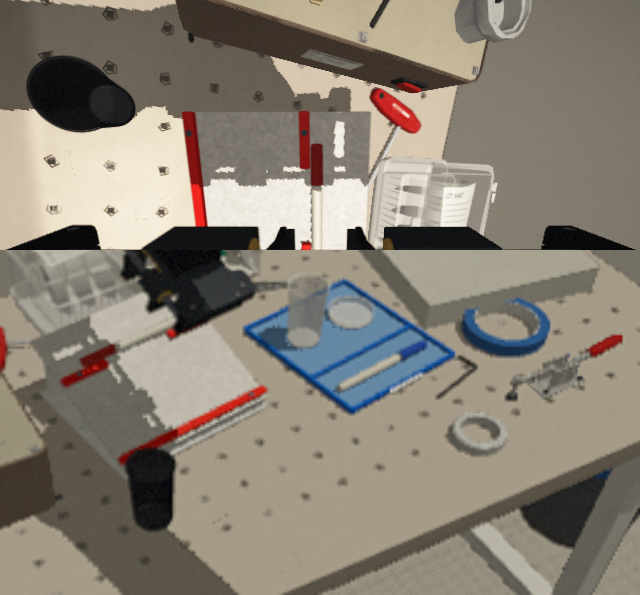

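The red marker rests against the uphill side of the upper cleat, and the beaker and dish stand side by side. Collar next. I'll check for finger clearance around it.

```bash
python3 - <<'E'
from g import *
c=ld('s9')
for n,(u,v) in {'clamp':(512,397),'clamp2':(540,392),'key end':(440,396),'collar':(478,433)}.items(): print(n,at(c,250+u/2.5,120+(v-250)/2.3,.007).round(3))
c=ld('w2');print(at(c,125,203,.014),at(c,189,203,.014))
a=rows([.435,-.156,.13],Rt(150),16)
E
```

```text
clamp [ 0.465 -0.227  0.007]
clamp2 [ 0.457 -0.26   0.007]
key end [ 0.504 -0.158  0.007]
collar [ 0.436 -0.157  0.007]
[ 0.40991223 -0.15913002  0.014     ] [ 0.46444415 -0.15030494  0.014     ]
16 x [-0.0083, -0.0218, -0.0012, 0.0222, 0.0107, -0.0555]
```

```bash
python3 -m jog '[[-0.0083,-0.0218,-0.0012,0.0222,0.0107,-0.0555,0.087],[-0.0083,-0.0218,-0.0012,0.0222,0.0107,-0.0555,0.087],[-0.0083,-0.0218,-0.0012,0.0222,0.0107,-0.0555,0.087],[-0.0083,-0.0218,-0.0012,0.0222,0.0107,-0.0555,0.087],[-0.0083,-0.0218,-0.0012,0.0222,0.0107,-0.0555,0.087],[-0.0083,-0.0218,-0.0012,0.0222,0.0107,-0.0555,0.087],[-0.0083,-0.0218,-0.0012,0.0222,0.0107,-0.0555,0.087],[-0.0083,-0.0218,-0.0012,0.0222,0.0107,-0.0555,0.087]]'; python3 -m jog '[[-0.0083,-0.0218,-0.0012,0.0222,0.0107,-0.0555,0.087],[-0.0083,-0.0218,-0.0012,0.0222,0.0107,-0.0555,0.087],[-0.0083,-0.0218,-0.0012,0.0222,0.0107,-0.0555,0.087],[-0.0083,-0.0218,-0.0012,0.0222,0.0107,-0.0555,0.087],[-0.0083,-0.0218,-0.0012,0.0222,0.0107,-0.0555,0.087],[-0.0083,-0.0218,-0.0012,0.0222,0.0107,-0.0555,0.087],[-0.0083,-0.0218,-0.0012,0.0222,0.0107,-0.0555,0.087],[-0.0083,-0.0218,-0.0012,0.0222,0.0107,-0.0555,0.087],[0,0,0,0,0,0,0.087],[0,0,0,0,0,0,0.087],[0,0,0,0,0,0,0.087]]'
python3 - <<'E'
from g import *
snap('wrist','w10')
rows([.4355,-.1555,.005],Rt(150),5)
E
```

```text
time_s: 29.85
tool_pos: [0.5065, 0.013, 0.1336]
tool_rot: [169.3, 2.4, 124.5]
force: [0.7, -0.3, -0.5]
grip_width: 0.0855
grasp_force: 0.0
time_s: 30.77
tool_pos: [0.4345, -0.1552, 0.1277]
tool_rot: [180.0, -0.1, 150.0]
force: [-0.1, 0.3, -0.2]
grip_width: 0.0873
grasp_force: 0.0
5 x [-0.0002, -0.0, 0.0246, 0.0002, -0.0003, 0.0002]
```

View pics/w10.png

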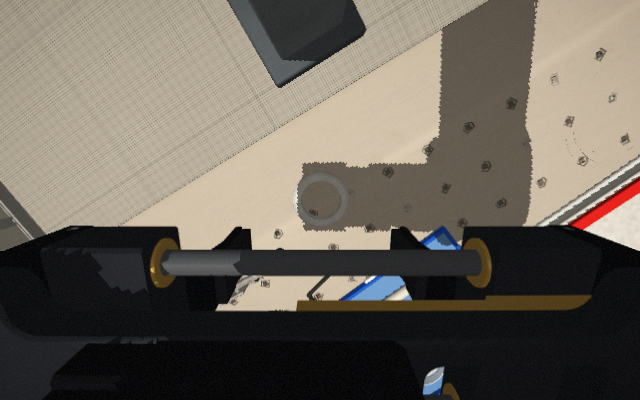

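The collar appears at (322,198), centred between the fingers. Descend and grip.

```bash
python3 -c "
from h import *
print(at(ld('w10'),322,198,.014))"; python3 -m jog '[[0,0,0.0246,0,0,0,0.087],[0,0,0.0246,0,0,0,0.087],[0,0,0.0246,0,0,0,0.087],[0,0,0.0246,0,0,0,0.087],[0,0,0.0236,0,0,0,0.087],[0,0,0,0,0,0,0.05],[0,0,0,0,0,0,0.05],[0,0,0,0,0,0,0.05],[0,0,0,0,0,0,0.05],[0,0,0,0,0,0,0.05],[0,0,0,0,0,0,0.05],[0,0,0,0,0,0,0.05]]' 25; python3 -m jog '[[0,0,0,0,0,0,0.05],[0,0,0,0,0,0,0.05],[0,0,0,0,0,0,0.05],[0,0,0,0,0,0,0.05]]'
python3 - <<'E'
from g import *
p,_=cur()
a=rows([p[0],p[1],.19],Rt(150),6)
q=board(BO)(np.array([.034,-.015,.08])); print(q)
a=rows(q,Rb(180),16,a)
E
```

```text
[ 0.43361592 -0.15351805  0.014     ]
time_s: 31.82
tool_pos: [0.4363, -0.1563, 0.0081]
tool_rot: [179.9, 0.2, 150.0]
force: [-1.4, 0.6, 5.8]
grip_width: 0.0564
grasp_force: 25.0
time_s: 32.15
tool_pos: [0.4363, -0.1563, 0.0082]
tool_rot: [179.9, 0.1, 150.0]
force: [-0.3, -0.1, 6.4]
grip_width: 0.0563
grasp_force: 25.0
6 x [-0.0, 0.0, -0.0303, 0.0002, 0.0004, 0.0001]
[0.58710664 0.0994484  0.11290447]
16 x [-0.005, 0.0177, 0.0062, -0.008, -0.0228, -0.0415]
```

```bash
python3 -m jog '[[0,0,-0.03,0,0,0,0.05],[0,0,-0.03,0,0,0,0.05],[0,0,-0.03,0,0,0,0.05],[0,0,-0.03,0,0,0,0.05],[0,0,-0.03,0,0,0,0.05],[0,0,-0.03,0,0,0,0.05]]'; python3 -m jog '[[-0.005,0.0177,0.0062,-0.008,-0.0228,-0.0415,0.05],[-0.005,0.0177,0.0062,-0.008,-0.0228,-0.0415,0.05],[-0.005,0.0177,0.0062,-0.008,-0.0228,-0.0415,0.05],[-0.005,0.0177,0.0062,-0.008,-0.0228,-0.0415,0.05],[-0.005,0.0177,0.0062,-0.008,-0.0228,-0.0415,0.05],[-0.005,0.0177,0.0062,-0.008,-0.0228,-0.0415,0.05],[-0.005,0.0177,0.0062,-0.008,-0.0228,-0.0415,0.05],[-0.005,0.0177,0.0062,-0.008,-0.0228,-0.0415,0.05]]'; python3 -m jog '[[-0.005,0.0177,0.0062,-0.008,-0.0228,-0.0415,0.05],[-0.005,0.0177,0.0062,-0.008,-0.0228,-0.0415,0.05],[-0.005,0.0177,0.0062,-0.008,-0.0228,-0.0415,0.05],[-0.005,0.0177,0.0062,-0.008,-0.0228,-0.0415,0.05],[-0.005,0.0177,0.0062,-0.008,-0.0228,-0.0415,0.05],[-0.005,0.0177,0.0062,-0.008,-0.0228,-0.0415,0.05],[-0.005,0.0177,0.0062,-0.008,-0.0228,-0.0415,0.05],[-0.005,0.0177,0.0062,-0.008,-0.0228,-0.0415,0.05],[0,0,0,0,0,0,0.05],[0,0,0,0,0,0,0.05],[0,0,0,0,0,0,0.05]]'
cat >> g.py <<'E'
def bl():
    Rm=R.from_euler('z',BO[2])*R.from_euler('y',-.38);p,r=cur();print('board tcp',Rm.inv().apply(p-np.array([BO[0],BO[1],.026])).round(4))
E
python3 - <<'E'
from g import *
bl();rows(board(BO)(np.array([.034,-.015,.0095])),Rb(180),4)
E
```

```text
time_s: 32.65
tool_pos: [0.4345, -0.1561, 0.1884]
tool_rot: [180.0, 0.0, 150.0]
force: [0.9, -0.0, -0.6]
grip_width: 0.0566
grasp_force: 25.0
time_s: 33.32
tool_pos: [0.528, -0.0394, 0.1434]
tool_rot: [178.1, 10.9, 169.0]
force: [-0.6, -0.6, -1.2]
grip_width: 0.0562
grasp_force: 25.0
time_s: 34.23
tool_pos: [0.5849, 0.0987, 0.1103]
tool_rot: [180.0, 21.7, -171.6]
force: [0.4, 0.1, 0.3]
grip_width: 0.0561
grasp_force: 25.0
board tcp [ 0.0309 -0.0154  0.0784]
4 x [-0.0008, 0.0001, 0.0172, -0.0, -0.0002, -0.0004]
```

```bash
python3 -m jog '[[-0.0008,0,0.0172,0,0,0,0.05],[-0.0008,0,0.0172,0,0,0,0.05],[-0.0008,0,0.0172,0,0,0,0.05],[-0.0008,0,0.011,0,0,0,0.05],[0,0,0.005,0,0,0,0.05],[0,0,0,0,0,0,0.05],[0,0,0,0,0,0,0.05],[0,0,0,0,0,0,0.05]]'; python3 -c "
from g import *
bl()"
```

```text
time_s: 34.9
tool_pos: [0.6131, 0.1039, 0.0496]
tool_rot: [180.0, 21.8, -171.5]
force: [0.1, -0.1, 0.9]
grip_width: 0.0561
grasp_force: 25.0
board tcp [ 0.035  -0.0145  0.0114]
```

```bash
python3 -m jog '[[0,0,0.0012,0,0,0,0.05],[0.0015,0,0.0005,0,0,0,0.05],[0.0015,0,0,0,0,0,0.05],[0.001,0,0,0,0,0,0.05],[0.001,0,0,0,0,0,0.05],[0,0,0,0,0,0,0.05],[0,0,0,0,0,0,0.05]]'; python3 -c "
from g import *
bl()"
```

```text
time_s: 35.48
tool_pos: [0.6086, 0.1034, 0.0451]
tool_rot: [180.0, 21.8, -171.5]
force: [-1.3, 0.4, -0.2]
grip_width: 0.0564
grasp_force: 25.0
board tcp [ 0.0292 -0.0143  0.0089]
```

```bash
python3 -m jog '[[0.0008,0,0.0003,0,0,0,0.05],[0.0008,0,0,0,0,0,0.05],[0,0,0,0,0,0,0.05],[0,0,0,0,0,0,0.05]]'; python3 -c "
from g import *
bl()"; python3 -m jog '[[0.0008,0,0,0,0,0,0.05],[0,0,0,0,0,0,0.05],[0,0,0,0,0,0,0.05]]'; python3 -c "
from g import *
bl()"
```

```text
time_s: 35.82
tool_pos: [0.6078, 0.1033, 0.0447]
tool_rot: [179.9, 21.8, -171.5]
force: [-1.0, 0.1, 1.3]
grip_width: 0.0566
grasp_force: 25.0
board tcp [ 0.0282 -0.0143  0.0088]
time_s: 36.07
tool_pos: [0.6074, 0.1033, 0.0446]
tool_rot: [179.9, 21.9, -171.5]
force: [2.2, -0.2, 1.6]
grip_width: 0.0561
grasp_force: 25.0
board tcp [ 0.0278 -0.0143  0.0089]
```

```bash
python3 -m jog '[[0.0008,0,0.0003,0,0,0,0.05],[0,0,0,0,0,0,0.05],[0,0,0,0,0,0,0.05]]'; python3 -m jog '[[0,0,0,0,0,0,0.075],[0,0,0,0,0,0,0.075],[0,0,0,0,0,0,0.075],[0,0,0,0,0,0,0.075],[0,0,0,0,0,0,0.075],[0,0,-0.01,0,0,0,0.075],[0,0,-0.03,0,0,0,0.075],[0,0,-0.04,0,0,0,0.075],[0,0,-0.04,0,0,0,0.075],[0,0,0,0,0,0,0.075]]'
python3 -m jog '[[0.04,0,0,0,0,0,0.075],[0.04,0,0,0,0,0,0.075],[0,0,0,0,0,0,0.075],[0,0,0,0,0,0,0.075],[0,0,0,0,0,0,0.075]]'
python3 - <<'E'
from g import *
w=snap('side','d11');a=snap('scene','s11')
cv2.imwrite('pics/c11.png',np.vstack([cv2.resize(w[130:250,190:446],(640,290)),cv2.resize(a[120:250,250:506],None,fx=2.5,fy=2.3)])[:600])
E
```

```text
time_s: 36.32
tool_pos: [0.6074, 0.1032, 0.0445]
tool_rot: [179.9, 21.9, -171.5]
force: [3.2, -0.2, 4.4]
grip_width: 0.0563
grasp_force: 25.0
time_s: 37.15
tool_pos: [0.5646, 0.0971, 0.1641]
tool_rot: [180.0, 22.5, -171.4]
force: [1.3, -0.1, 1.4]
grip_width: 0.0751
grasp_force: 0.0
time_s: 37.57
tool_pos: [0.489, 0.0854, 0.1262]
tool_rot: [180.0, 21.9, -171.5]
force: [1.1, -0.5, 0.7]
grip_width: 0.0749
grasp_force: 0.0
```

View pics/c11.png

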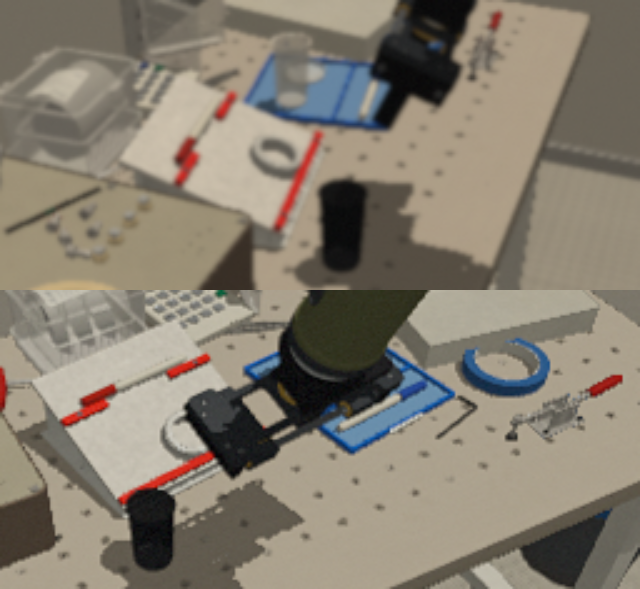

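The marker looks right. The collar's contact with the lower cleat is hidden, so I'll lift clear and take a closer look.

```bash
python3 -m jog '[[0,0,-0.04,0,0,0,0.075],[0,0,-0.04,0,0,0,0.075],[0,-0.04,-0.02,0,0,0,0.075],[0,-0.04,0,0,0,0,0.075],[0,-0.04,0,0,0,0,0.075],[0,-0.04,0,0,0,0,0.075],[0,-0.04,0,0,0,0,0.075],[0,0,0,0,0,0,0.075],[0,0,0,0,0,0,0.075]]'
python3 - <<'E'
from g import *
a=snap('scene','s12');d=snap('side','d12')
cv2.imwrite('pics/c12.png',np.hstack([cv2.resize(a[135:215,255:355],(400,320),interpolation=cv2.INTER_CUBIC),cv2.resize(d[155:235,235:335],(400,320),interpolation=cv2.INTER_CUBIC)]))
for c,ox,oy in(('s12',255,135),('d12',235,155)):
  C=ld(c)
  for l in ((0,-.015,.008),(0,-.095,.008),(0,.095,.008),(.029,-.0143,.014),(.029,-.0143,0),(0,-.0143,0)): print(c,l,((proj(C,board(BO)(np.array(l)))-[ox,oy])*4).round())
E
```

```text
time_s: 38.42
tool_pos: [0.5062, -0.1147, 0.2088]
tool_rot: [179.9, 20.7, -171.7]
force: [-0.1, 0.4, 1.2]
grip_width: 0.0751
grasp_force: 0.0
s12 (0, -0.015, 0.008) [304. 221.]
s12 (0, -0.095, 0.008) [399. 170.]
s12 (0, 0.095, 0.008) [166. 295.]
s12 (0.029, -0.0143, 0.014) [281. 183.]
s12 (0.029, -0.0143, 0) [277. 192.]
s12 (0, -0.0143, 0) [301. 227.]
d12 (0, -0.015, 0.008) [298. 169.]
d12 (0, -0.095, 0.008) [324. 109.]
d12 (0, 0.095, 0.008) [256. 263.]
d12 (0.029, -0.0143, 0.014) [262. 145.]
d12 (0.029, -0.0143, 0) [255. 160.]
d12 (0, -0.0143, 0) [293. 178.]
```

View pics/c12.png

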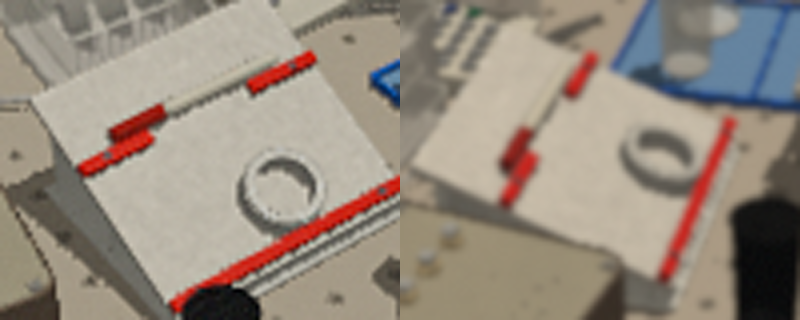

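```bash
python3 -c "
from cell import env
print(env.sign_off())"
```

```text
the job is handed in; nothing more can be done
None
```

Both kits are made up in the order asked and the job was handed in at about 38 s. The last pictures showed every item in place; one grasp of the red marker missed and was repeated.

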